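# Stop the key cutter and hold its guard open

### The job

The key is cut: push the red stop button on the yellow box all the way down so that the key-cutting machine cannot start, and only then raise the machine's clear spring-loaded guard by its orange bar, without flinging it or letting it slam. Hold the guard open 50 degrees from shut, high enough for me to get both hands at the key vice and still between my face and the cutter, and finish while you are holding it there: it springs shut if let go. Leave everything else on the bench where it is.

Things in the scene. Friction and masses are not known exactly. Their poses are not given: they have to be found in the camera images.
- machine: Green bench key-cutting machine, fixed, 320 mm deep (x), 340 wide (y; grey wheel to y -206), 175 high; the guard covers its key vices and cutter. Origin on the bench under its middle; x points from the guard's bar (operator's side) to the motor, y to the operator's left, z up. Front edge at x -150 mm, front tray at z 58 mm. A black ball knob (radius 13 mm) on a lever stands at x -134, y +136, z 103 mm.
- guard_hinge (a point): Middle of the guard's hinge pin, fixed on the machine at x +45, y 0, z +172 mm from the machine's origin; the pin runs along the machine's y axis. Axes as the machine's.
- guard_bar (a point): Middle of the guard's orange handle bar, which moves with the guard: round, 12 mm thick, 128 mm long along the machine's y, 175 mm from the hinge pin; guard shut: level with the pin and straight in front of it. Its two 8 mm posts stand 58 mm either side of its middle; behind the bar there is a free gap of 37 mm to the guard's panes, whose top is level with it. Free above, in front and 80 mm below.
- guard (a joint): Opening angle of the guard, rad: 0 shut, growing as the bar swings up and away from the operator about the pin; 50 degrees is 0.873; stop at 1.7. Clear panes with aluminium edges, 220 mm wide, 130 deep, front pane 62 tall, 0.17 to 0.34 kg. Spring and weight press it shut at every angle: about 1.5 to 3 N at the bar holds it. The round bar can turn between gripping pads.
- stop_box: Yellow stop-button box, 72 x 72 x 58 mm, fixed on the bench either left or right of the machine. Origin at the centre of its underside, z up.
- stop_top (a point): Centre of the top of the red mushroom head (40 mm wide) of the stop button, 95 mm above the bench when it is up; moves with the head.
- stop (a joint): How far the stop button is pressed, in m: 0 up, 0.008 fully down. It resists with about 4 N and stays down by itself once pressed (latching).
- tin: Bystander: open aluminium tin, 76 mm wide, 85 mm high, on the other side of the machine from the stop box. Origin centre of its underside.
- padlock: Bystander: brass padlock lying flat on the bench, about 75 x 44 x 20 mm. Origin under its body.
- cylinder: Bystander: brass lock cylinder lying flat on the bench, 66 x 34 x 17 mm. Origin under its middle.
- screwdriver: Bystander: screwdriver, 200 mm long along its x, lying on the bench.
- brush: Bystander: small chip brush, 150 mm long along its x, lying across the front tray of the machine below the guard's bar, top 70 mm above the bench.
- oil: Bystander: white oil bottle with red cap, 52 mm wide, 150 mm high. Origin centre of its underside.
- mug: Bystander: blue mug, 80 mm wide, 95 mm high. Origin centre of its underside.
Not all that is in view belongs to the job. Several things look just like the stop_box: the one meant starts nearest to the robot's base.

How it is judged (in metres and radians):
On the way, in this order (a step that is already met when the one before it is completed fails the run):
1. the stop button is pushed fully down (value of joint stop above 0.006 m), for 0.2 s.
2. the guard is raised to 50 degrees and carried by the gripper (value of joint guard between 0.768 and 0.977 rad and contact force between any of the fingers, the arm and guard above 0.5 N), for 0.5 s.
At the end, for the whole second after the job is handed in: The stop button is down (more than 6 of its 8 mm), and the guard stands still at 50 degrees, give or take 6 (0.768 to 0.977 rad), carried by the robot alone: gripper in contact with it, no loose thing touching it, through the last second (all of step 2 and value of joint stop above 0.006 m and velocity of joint guard between -0.05 and 0.05 rad/s and contact force between each of tin, padlock, cylinder, screwdriver, brush, oil, mug and guard below 0.1 N); the arm keeps its last pose, push and grip.
It fails at once if the guard is opened (more than 6 degrees) while the stop button is not down (value of joint guard above 0.1 rad and value of joint stop below 0.006 m).
It fails at once if the guard is flung open or slams (faster than 4 rad/s) (velocity of joint guard above 4 rad/s or velocity of joint guard below -4 rad/s).
It fails at once if a bystander is moved by more than 20 mm or knocked over (distance of any of tin, padlock, cylinder, screwdriver, brush, oil, mug from where it was at the start of the episode above 0.02 m or angle between any of tin, padlock, cylinder, screwdriver, brush, oil, mug's own z axis and vertical above 0.5 rad).
It also fails if it takes over 45 s, if anything falls off the work surface, if the arm or the gripper's body presses on something with over 40 N, if the wrist force passes 120 N, or if a joint passes its speed limit or range.

### The arm

A 6-joint arm with a two-finger parallel gripper is mounted at the origin on the work surface. World frame = base frame: x ahead of the robot, y to its left, z up, the work surface at z = 0. Lengths are in mm, angles in rad, forces in N, time in s.
With the tool pointing down it reaches from about 325 to 875 mm from the base axis. Payload 4.4 kg.
Tool frame: the origin (TCP) lies on the centre line of the jaws, within the pads' length; the fingertips stand ahead of it and the grasp point (between the pads) lies 6 mm ahead of it (ctrl.tcp_to_tips is the z of the fingertips in the tool frame, in mm); z points along the fingers, y is the direction in which the jaws open and shut (so a half turn about z gives the same grasp; the last joint's range is limited). The gripper opens to 85 mm and grips with 20 to 120 N. Pads are 22 mm wide; open, the fingers measure 114 mm over their backs; the gripper's body (76 mm by 85 mm) begins 54 mm behind the grasp point. The pads swing forward as they close: fully open they stand 13 mm farther back than shut.
Start: joints at [1.075, 0.207, 1.542, -0, 1.393, -0.15], TCP at [194.906, 540.961, 256.282] pointing down, gripper open.
Joint ranges: [-2.73, 2.73], [-0.86, 2.22], [0.23, 2.46], [-1.11, 4.25], [0.08, 2.63], [-2.82, 2.82]. Speed limits (rad/s): [2.79, 2.79, 3.14, 3.14, 3.14, 3.14].

### API

Orientations are given as a 3x3 rotation matrix whose columns are the frame's x, y, z axes.
In Python, from plant import ctrl, sensors, optics gives the robot as it stands. Calls block until the motion is done:
- ctrl.move_ptp(position, orientation): joint-space move of the TCP to a pose.
- ctrl.move_l(position, rot=None, vel=150, threshold=None): straight line of the TCP; rot=None keeps the orientation; vel is the mean speed in mm/s. With threshold (N) it stops when the force on the tool has changed by that much, and returns True; else False.
- ctrl.set_joints(angles): joint-space move.
- ctrl.gripper_to(opening, force=None): finger opening in mm; force is the grip in N (None keeps the last); returns when the fingers have stopped.
- ctrl.hold(seconds).
- ctrl.solve_ik(position, orientation): joint angles nearest the present ones, or None.
- sensors.read_state(): the state.
- optics.grab_frame(name): name is "scene" or "top" or "wrist"; returns (picture, depth): 400x640x3 uint8, red, green, blue; 400x640 float32, mm along the optical axis (not along the pixel's ray), 0 where there is no reading.
- optics.camera_params(name): a dict with "mtx" (3x3 intrinsics, pixels), "R" (3x3) and "t" (3): a world point X has camera coordinates R X + t; the wrist camera has in their place "T_tool_cam" (4x4, takes a point from camera to tool coordinates, whose origin is the TCP and whose axes are the flange's). Camera axes: x right, y down, z forward; pixel columns grow to the right and rows downward; lengths in mm; the calibration is good to about 2 mm. A picture is of the moment at which its call begins: read the wrist's pose just before it. camera_params takes no time and is no camera call.
A pose or a line that the arm cannot do raises ctrl.MotionError and nothing moves.
- ctrl.finish_job(): hands the job in, once; it reports no verdict.
The state is a dict: "t": time; "q": joint angles; "qvel": joint speeds; "tau": joint torques, N m; "eef_pos": TCP position; "eef_rot": TCP orientation; "force": force on the tool from outside, world axes, zero at the start; "wrist_torque": the same for the moment, N m; "grip_width": finger opening in mm.
Only numpy, scipy, OpenCV 4.12 (cv2) and the standard library are available. Lean on these libraries where they do the work, as an engineer would, in place of code of your own. Each camera call takes 0.05 s, during which the arm holds its last target.

## Working session

There is one attempt and no reset: what is moved stays moved. The work goes in short steps, each a Python script; the robot and the scene stay as the last script left them, time stands still between calls to the robot, and variables do not carry over. Pictures are saved under pics/ and viewed, and the job is handed in when it is done.

```bash
mkdir -p pics; ls; python3 - <<'E'
from plant import ctrl,sensors,optics
import cv2,numpy as np
for n in("scene","top"):
    p,d=optics.grab_frame(n); cv2.imwrite(f"pics/{n}0.png",p[:,:,::-1]); np.save(f"{n}_d.npy",d); 
    c=optics.camera_params(n);print(n,c)
print(ctrl.tcp_to_tips,sensors.read_state()); print(optics.camera_params("wrist"))
E
```

```text
pics
scene {'mtx': array([[445.90544859,   0.        , 314.91036081],
       [  0.        , 445.90544859, 195.19394987],
       [  0.        ,   0.        ,   1.        ]]), 'R': array([[ 0.47963421,  0.87743685,  0.00745709],
       [ 0.68516805, -0.36919791, -0.62788346],
       [-0.54817494,  0.30626374, -0.77827165]]), 't': array([-247.18966233, -257.41053304, 1911.92982683])}
top {'mtx': array([[469.16701144,   0.        , 321.48613291],
       [  0.        , 469.16701144, 199.37076383],
       [  0.        ,   0.        ,   1.        ]]), 'R': array([[ 0.01828216, -0.99974213, -0.01346982],
       [-0.98670834, -0.01586484, -0.16172497],
       [ 0.16146957,  0.01624746, -0.98674394]]), 't': array([  13.96460457,  507.48231398, 1521.62890957])}
25.0 {'t': 0.1, 'q': array([ 1.07453083e+00,  2.07380158e-01,  1.54283815e+00,  4.47993687e-05,
        1.39348464e+00, -1.50500899e-01]), 'qvel': array([ 0.00054017, -0.0036262 , -0.0025626 , -0.00079432,  0.00083372,
        0.00061429]), 'tau': array([-2.70597084e-04, -3.84092116e+01, -2.92550004e+01, -3.30213725e-04,
        4.796326
[... 254 characters left out ...]
97e-03, -9.99997772e-01]]), 'force': array([ 0.2354191 ,  0.90439706, -0.52344537]), 'wrist_torque': array([-0.01851782, -0.02748208, -0.05632704]), 'grip_width': 85.48799384768768}
{'mtx': array([[287.20693359,   0.        , 316.70830703],
       [  0.        , 287.20693359, 194.1471426 ],
       [  0.        ,   0.        ,   1.        ]]), 'T_tool_cam': array([[-7.15372795e-04, -9.56832941e-01, -2.90637594e-01,
         7.31677716e+01],
       [ 9.99999699e-01, -5.97646658e-04, -4.93826586e-04,
        -2.25753371e-01],
       [ 2.98810958e-04, -2.90637860e-01,  9.56833081e-01,
        -1.19285093e+02],
       [ 0.00000000e+00,  0.00000000e+00,  0.00000000e+00,
         1.00000000e+00]])}
```

View pics/scene0.png

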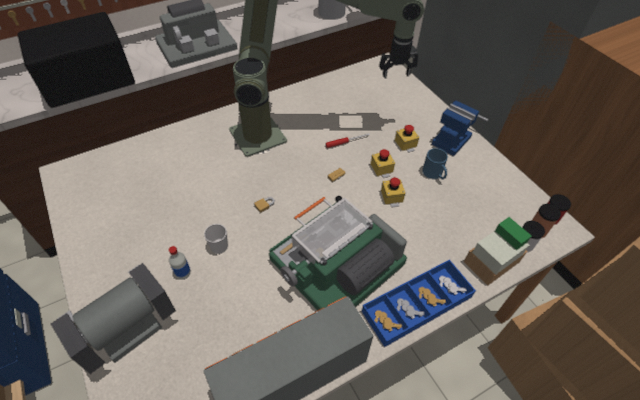

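View pics/top0.png

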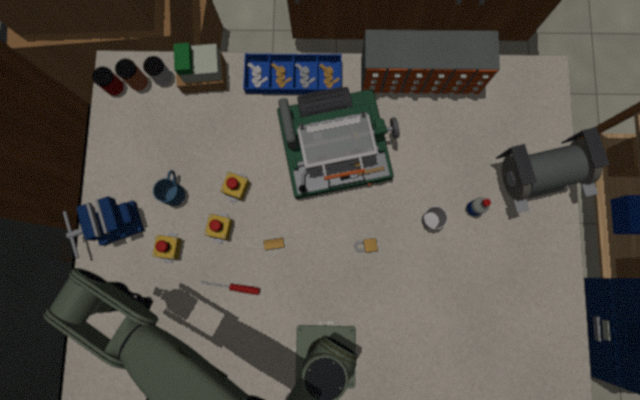

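The overhead picture shows the machine at about (340,145) with its orange bar near (353,173). There are three look-alike yellow boxes, with red heads at (234,184), (216,226) and (163,246). Next I'll compute their positions and look at enlarged crops.

```bash
cat > h.py <<'E'
import numpy as np,cv2
from plant import ctrl,sensors,optics
def ray(n,u,v):
    c=optics.camera_params(n);R=c["R"];t=c["t"];K=c["mtx"]
    d=R.T@np.linalg.solve(K,[u,v,1.]);o=-R.T@t
    return o,d
def atz(n,u,v,z):
    o,d=ray(n,u,v);return o+d*(z-o[2])/d[2]
def dep(n,D,u,v):
    o,d=ray(n,u,v);return o+d*np.median(D[v-1:v+2,u-1:u+2])
def proj(n,X):
    c=optics.camera_params(n);p=c["mtx"]@(c["R"]@np.asarray(X,float)+c["t"]);return p[:2]/p[2]
def R_w():
    s=sensors.read_state();return s
E
python3 - <<'E'
from h import *
D=np.load("top_d.npy")
for u,v in((234,184),(216,226),(163,246)):
    p=atz("top",u,v,95);print(p,np.hypot(*p[:2]),dep("top",D,u,v),proj("scene",p))
p=cv2.imread("pics/top0.png")
cv2.imwrite("pics/c1.png",cv2.resize(p[80:205,265:415],None,fx=5,fy=4.8 and 5*0.96,interpolation=cv2.INTER_CUBIC))
cv2.imwrite("pics/c2.png",cv2.resize(p[150:275,130:280],None,fx=5,fy=4.8,interpolation=cv2.INTER_CUBIC))
p=cv2.imread("pics/scene0.png")
cv2.imwrite("pics/c3.png",cv2.resize(p[180:310,250:420],None,fx=4.5,fy=4.5,interpolation=cv2.INTER_CUBIC))
E
```

```text
[544.31674494 306.29229669  95.        ] 624.5764083240456 [544.35510557 306.33323706  94.80275679] [392.26009578 179.5807585 ]
[406.75373938 357.32790701  95.        ] 541.4165103016574 [406.67866908 357.15005343  95.73540478] [382.69490953 151.16098213]
[340.12854826 522.80501157  95.        ] 623.7086735565083 [340.13497259 522.84457034  94.88793503] [407.30404102 127.00764579]
```

View pics/c1.png

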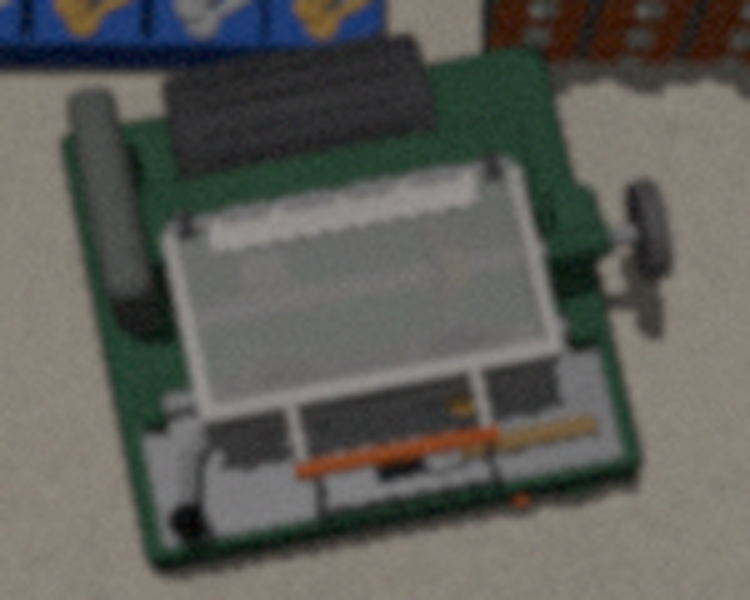

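View pics/c2.png

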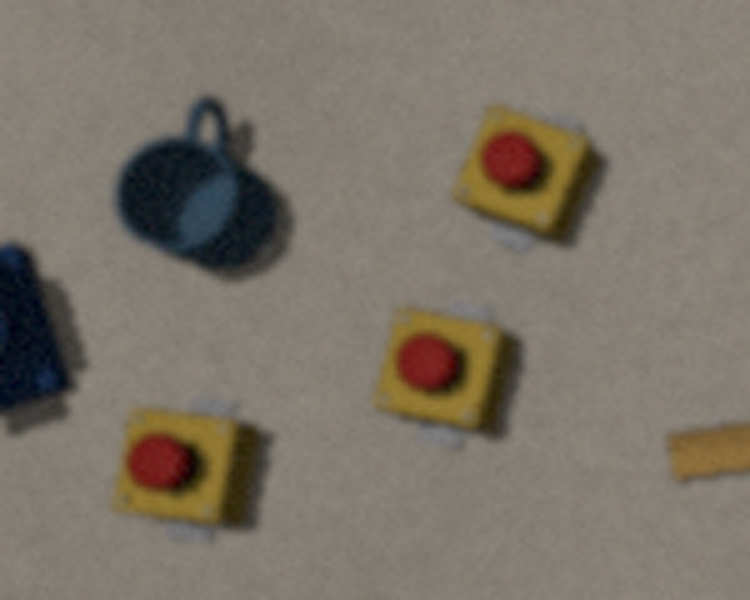

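View pics/c3.png

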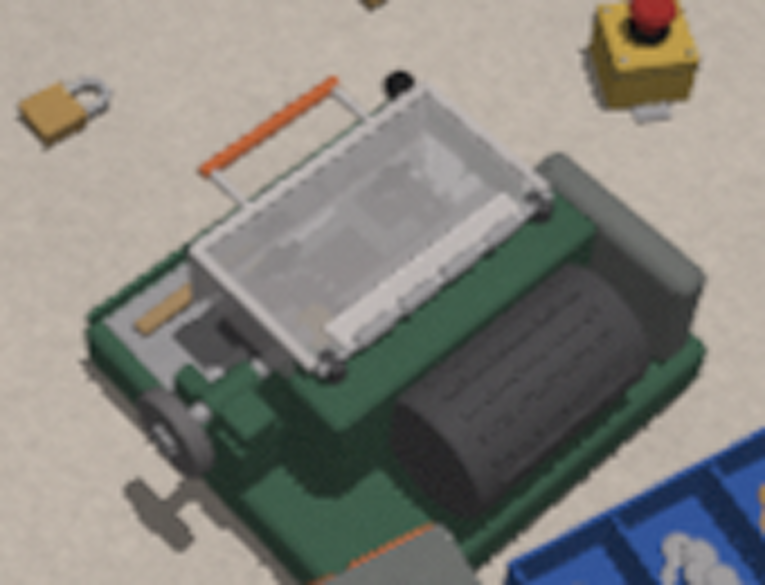

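The three candidates are red heads at top pixels (234,184), (216,226) and (163,246), with ranges of 625, 541 and 624 mm. I choose (216,226): it is nearest the base and left of the machine, and the tin is on the right, which agrees. Its height measures 95 mm as given. Next I'll measure the bar from both cameras.

```bash
python3 - <<'E'
from h import *
c=lambda x,y:(265+x/5,80+y/4.8)
s=lambda x,y:(250+x/4.5,180+y/4.5)
A=[atz("top",*c(300,471),174),atz("top",*c(497,436),174)]
B=[atz("scene",*s(335,82),174),atz("scene",*s(207,170),174)]
for P in(A,B):
    d=P[0]-P[1];print(P,np.linalg.norm(d),np.degrees(np.arctan2(-d[0],d[1])),(P[0]+P[1])/2)
# pins & knob & corners
print("pins",atz("top",*c(185,225),172),atz("top",*c(493,170),172), "knob",atz("top",*c(187,520),103))
print("base front corners",atz("top",*c(155,570),30),atz("top",*c(635,480),30))
def tri(a,b):
    o1,d1=ray("top",*a);o2,d2=ray("scene",*b)
    M=np.stack([d1,-d2],1);k=np.linalg.lstsq(M,o2-o1,rcond=None)[0];return (o1+k[0]*d1+o2+k[1]*d2)/2,np.linalg.norm(o1+k[0]*d1-o2-k[1]*d2)
print(tri(c(300,471),s(335,82)),tri(c(497,436),s(207,170)))
E
```

```text
[array([551.67378759,  10.93051149, 174.        ]), array([ 576.40749431, -109.69577228,  174.        ])] 123.13592726584615 11.587550554330464 [564.04064095 -49.3826304  174.        ]
[array([556.28734076,  12.10473391, 174.        ]), array([ 582.70143245, -107.122899  ,  174.        ])] 122.11851902572158 12.491737430094707 [569.49438661 -47.50908254 174.        ]
pins [714.75134405  85.73782764 172.        ] [ 754.80468481 -106.71625464  172.        ] knob [532.02838785  83.64207719 103.        ]
base front corners [509.76988806 108.52535425  30.        ] [ 579.03603995 -213.68437536   30.        ]
(array([553.12721328,  12.30985883, 170.11057861]), np.float64(2.954297650262553)) (array([ 578.51402948, -107.84376006,  169.06098361]), np.float64(4.86450395594542))
```

The measurements agree. The bar's middle is at about (566,-48,172) and the yaw is 12°. The hinge and knob predicted from those match what I see: hinge (737,-12) against pins (735,-10.5), and knob (534,84) against (532,84). Now I'll go to the button, closing the gripper first and checking with the wrist camera.

```bash
cat >> h.py <<'E'
def wproj(s,X):
    c=optics.camera_params("wrist");T=c["T_tool_cam"]
    Xt=s["eef_rot"].T@(np.asarray(X,float)-s["eef_pos"])
    Xc=T[:3,:3].T@(Xt-T[:3,3]);p=c["mtx"]@Xc;return p[:2]/p[2]
def watz(s,u,v,z):
    c=optics.camera_params("wrist");T=c["T_tool_cam"]
    d=s["eef_rot"]@T[:3,:3]@np.linalg.solve(c["mtx"],[u,v,1.]);o=s["eef_pos"]+s["eef_rot"]@T[:3,3]
    return o+d*(z-o[2])/d[2]
def st():
    s=sensors.read_state();print("t",round(s["t"],2),"p",s["eef_pos"].round(1),"F",s["force"].round(1),"g",round(s["grip_width"],1),"q",s["q"].round(2));return s
E
python3 - <<'E'
from h import *
ctrl.gripper_to(0,30)
R=np.array([[-1,0,0],[0,1,0],[0,0,-1.]])
ctrl.move_ptp([406.7,357.2,190],R)
s=st();p,d=optics.grab_frame("wrist");cv2.imwrite("pics/w1.png",p[:,:,::-1]);print(wproj(s,[406.7,357.2,95]))
E
```

```text
t 1.98 p [406.5 357.9 190.4] F [0.9 1.1 0.1] g 0.1 q [ 0.56  0.2   1.69  0.    1.25 -1.01]
[316.57342093 204.21445871]
```

View pics/w1.png

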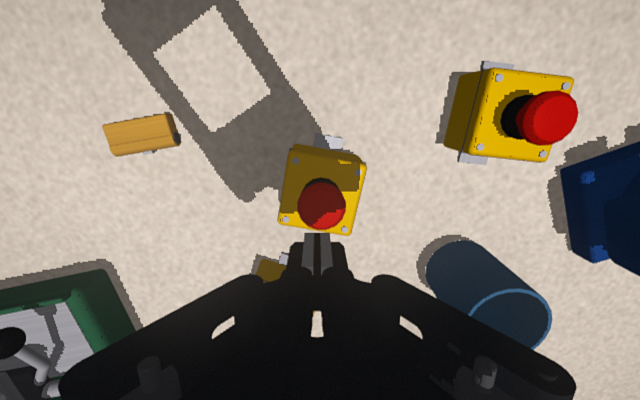

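The wrist view shows the chosen head at (321,204) against a prediction of (317,204). That is about 3 mm off on a 40 mm head, so I press.

```bash
python3 - <<'E'
from h import *
ctrl.move_l([406.7,357.2,126],vel=120)
print(ctrl.move_l([406.7,357.2,106],vel=25,threshold=25)); s=st()
ctrl.hold(0.3);s=st()
ctrl.move_l([406.7,357.2,190],vel=150)
s=st();p,d=optics.grab_frame("wrist");cv2.imwrite("pics/w2.png",p[:,:,::-1])
T,d=optics.grab_frame("top");cv2.imwrite("pics/t2.png",T[150:275,130:280,::-1])
print(d[222:230,212:220].round(0))
print(dep("top",d,216,227),dep("top",d,163,246))
# plan grasp IK
psi=np.radians(12);x=np.array([np.cos(psi),np.sin(psi),0]);y=np.array([-np.sin(psi),np.cos(psi),0]);Z=np.array([0,0,1.])
H=np.array([566,-48,172.])+175*x
for yy in(1,-1):
  for a0 in(20,30,40,50,60):
    r=[]
    for th,k in((0,1),(25,1),(50,1),(50,0),(50,.5)):
        a=np.radians(a0+k*th);t=np.radians(th)
        tz=np.cos(a)*x-np.sin(a)*Z; tx=yy*y; R=np.stack([tx,np.cross(tz,tx),tz],1)
        B=H-175*np.cos(t)*x+175*np.sin(t)*Z
        q=ctrl.solve_ik(B-6*tz,R); r.append(None if q is None else np.round(q,2).tolist())
    print(yy,a0,r)
E
```

```text
True
t 3.36 p [407.5 357.7 111.8] F [-1.  -1.5  6. ] g 0.3 q [ 0.56  0.3   1.75  0.    1.09 -1.01]
t 3.66 p [407.4 357.7 111.8] F [-0.2 -0.5  6.5] g -0.0 q [ 0.56  0.3   1.75  0.    1.09 -1.01]
t 4.33 p [406.1 356.8 188.9] F [-0.3 -0.3 -1.1] g -0.0 q [ 0.56  0.2   1.7   0.    1.25 -1.01]
[[1110. 1125. 1314. 1322. 1336. 1341. 1336. 1330.]
 [1103. 1112. 1129. 1325. 1361. 1341. 1344. 1345.]
 [1093. 1109. 1122. 1375. 1359. 1344. 1343. 1343.]
 [1092. 1103. 1116. 1127. 1360. 1355. 1349. 1346.]
 [1078. 1091. 1107. 1121. 1375. 1375. 1374. 1508.]
 [1068. 1083. 1096. 1110. 1124. 1505. 1510. 1506.]
 [1065. 1076. 1091. 1106. 1115. 1507. 1507. 1507.]
 [1058. 1070. 1082. 1098. 1106. 1123. 1511. 1511.]]
[366.33240946 267.12515149 467.43382795] [314.12203367 362.66613313 548.65313995]
1 20 [[-0.63, 0.17, 2.33, 1.98, 0.86, -2.52], [-0.45, -0.11, 2.07, 0.78, 0.67, -1.17], [-0.27, 0.08, 1.6, 0.17, 1.15, -0.53], [-0.49, -0.07, 2.16, 1.66, 0.66, -1.97], [-0.39, -0.08, 1.92, 0.64, 0.73, -0.96]]
1 30 [[-0.58, 0.06, 2.28, 1.68, 0.66, -2.18], [-0.4, -0.07, 1.96, 0.48, 0.79, -0.87], [-0.23, 0.18, 1.47, 0.08, 
[... 1008 characters left out ...]
1.47, 0.08, 1.34, 2.69], [-0.46, -0.11, 2.07, 1.22, 0.61, 1.62], [-0.34, -0.03, 1.8, 0.4, 0.88, 2.42]]
-1 40 [[-0.51, 0.01, 2.21, 1.25, 0.57, 1.43], [-0.34, -0.0, 1.84, 0.28, 0.94, 2.47], [-0.19, 0.28, 1.33, 0.0, 1.53, 2.74], [-0.41, -0.1, 1.97, 0.81, 0.67, 2.03], [-0.29, 0.04, 1.67, 0.24, 1.06, 2.56]]
-1 50 [[-0.45, 0.0, 2.11, 0.78, 0.59, 1.91], [-0.29, 0.08, 1.71, 0.14, 1.12, 2.6], [-0.16, 0.39, 1.2, -0.06, 1.71, 2.76], [-0.36, -0.06, 1.86, 0.51, 0.8, 2.31], [-0.25, 0.13, 1.54, 0.12, 1.24, 2.66]]
-1 60 [[-0.39, 0.03, 2.0, 0.45, 0.71, 2.26], [-0.24, 0.18, 1.59, 0.04, 1.3, 2.68], [-0.14, 0.51, 1.06, -0.12, 1.9, 2.77], [-0.31, 0.0, 1.73, 0.31, 0.97, 2.5], [-0.21, 0.23, 1.4, 0.04, 1.43, 2.72]]
```

View pics/w2.png

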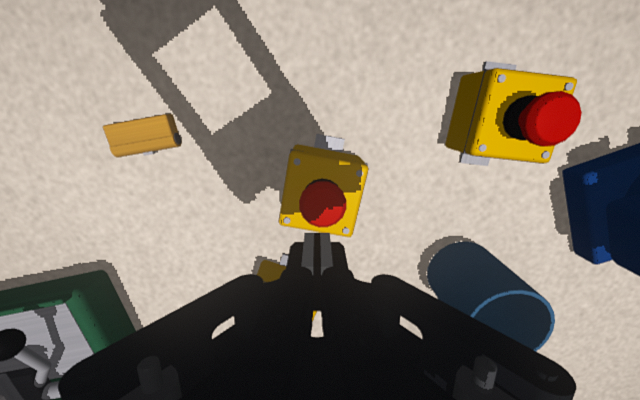

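The head in the wrist view still sits at (323,203). While pressing, the tips were at z 86.8, which is 8.2 mm down. I'll confirm with depth that it stayed latched, then move to a pre-grasp view.

```bash
cat >> h.py <<'E'
psi=np.radians(12);mx=np.array([np.cos(psi),np.sin(psi),0]);my=np.array([-np.sin(psi),np.cos(psi),0]);mz=np.array([0,0,1.])
def Rt(adeg):
    a=np.radians(adeg);tz=np.cos(a)*mx-np.sin(a)*mz;return np.stack([my,np.cross(tz,my),tz],1)
E
python3 - <<'E'
from h import *
s=st();p,d=optics.grab_frame("wrist")
c=optics.camera_params("wrist");T=c["T_tool_cam"]
for u,v in((323,203),(318,195),(552,118),(556,125)):
    X=np.linalg.solve(c["mtx"],[u,v,1.])*d[v,u];print(u,v,s["eef_rot"]@(T[:3,:3]@X+T[:3,3])+s["eef_pos"])
ctrl.gripper_to(36,30)
ctrl.move_l([400,330,290],vel=250)
R=Rt(45);B=np.array([566,-48,172.])
ctrl.move_ptp(B-86*R[:,2],R)
s=st();p,d=optics.grab_frame("wrist");cv2.imwrite("pics/w3.png",p[:,:,::-1]);np.save("w3d.npy",d);np.savez("w3s",**{k:s[k] for k in("eef_pos","eef_rot")})
for k in(-64,0,64):print(k,wproj(s,B+k*my))
p,_=optics.grab_frame("scene");cv2.imwrite("pics/s3.png",cv2.resize(p[90:290,200:440,::-1],None,fx=3,fy=3,interpolation=cv2.INTER_CUBIC))
E
```

```text
t 4.43 p [405.6 356.5 188.1] F [ 0.1 -0.1 -0.1] g 0.4 q [ 0.56  0.2   1.7   0.    1.25 -1.01]
323 203 [406.06462904 360.81907825  88.43549978]
318 195 [332.56655906 356.10862203 307.57327106]
552 118 [339.75658839 522.26323504  97.28140471]
556 125 [344.61847149 526.77280523  96.62820137]
t 7.0 p [506.7 -60.  232.7] F [ 0.2 -0.7 -0.4] g 35.9 q [-0.6  -0.24  2.22  0.84  0.75 -1.32]
-64 [314.55469662 282.92754535]
0 [314.41532058 209.37661406]
64 [314.24987362 122.06764395]
```

View pics/w3.png

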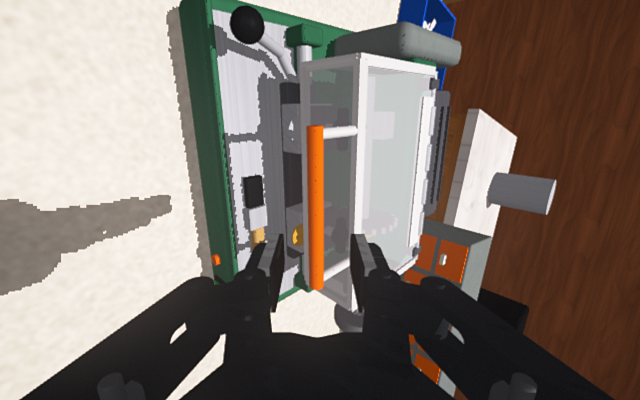

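View pics/s3.png

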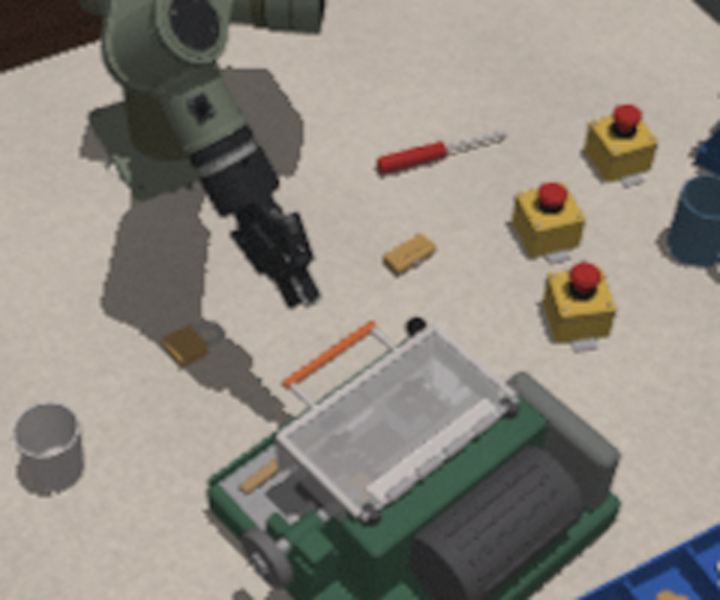

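The stop head is latched: its depth gives z 88, against 97 for the untouched neighbour. In the wrist view the bar runs from (316,126) to (316,288) against a prediction of (314,122) to (314,283), centred between the fingers. I'll go in, grip gently and look.

```bash
python3 - <<'E'
from h import *
R=Rt(45);B=np.array([567,-50,172.])
print(ctrl.move_l(B-6*R[:,2],R,vel=60,threshold=12));st()
p,d=optics.grab_frame("wrist");cv2.imwrite("pics/w4.png",p[:,:,::-1])
E
```

```text
False
t 8.59 p [562.9 -51.  176.6] F [0.1 0.2 0.7] g 35.7 q [-0.49 -0.    2.16  1.01  0.57 -1.46]
```

View pics/w4.png

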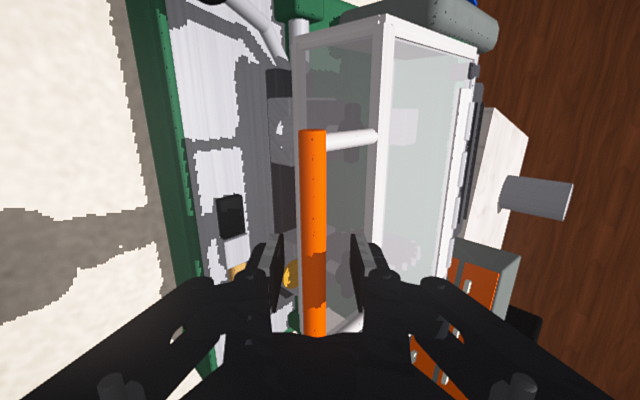

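The bar lies between the pads (bar at u≈313, jaw centre at about 317). I grip with 30 N.

```bash
python3 - <<'E'
from h import *
ctrl.gripper_to(0,30);s=st()
ctrl.hold(.2);s=st();print(s["wrist_torque"].round(2))
p,d=optics.grab_frame("wrist");cv2.imwrite("pics/w5.png",p[:,:,::-1])
np.save("grasp.npy",np.r_[s["eef_pos"]+6*s["eef_rot"][:,2]]);print(np.load("grasp.npy"))
E
```

```text
t 8.97 p [562.3 -51.1 175.6] F [-1.2 -1.6 -0.9] g 10.6 q [-0.49  0.    2.16  1.01  0.57 -1.46]
t 9.18 p [562.3 -51.  175.6] F [-3.9 -2.7 -1.6] g 10.9 q [-0.49  0.    2.16  1.01  0.57 -1.46]
[-0.47  0.91 -0.12]
[566.43838561 -50.16238105 171.34027189]
```

View pics/w5.png

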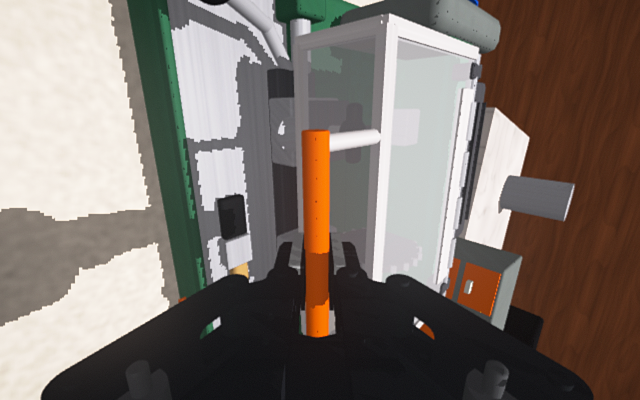

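The bar is gripped at a width of 10.9 mm. Now I'll swing it along the arc about the hinge in small steps, turning the tool with the guard and watching the force.

```bash
python3 - <<'E'
from h import *
B=np.array([567,-50,172.]);H=B+175*mx
for th in range(5,26,5):
    t=np.radians(th);R=Rt(45+th)
    P=H-175*np.cos(t)*mx+175*np.sin(t)*mz
    ctrl.move_l(P-6*R[:,2],R,vel=50)
    s=st()
    if np.linalg.norm(s["force"])>40 or s["grip_width"]<7:print("STOP");break
p,_=optics.grab_frame("scene");cv2.imwrite("pics/s6.png",cv2.resize(p[130:330,220:460,::-1],None,fx=3,fy=3,interpolation=cv2.INTER_CUBIC))
E
```

```text
t 9.69 p [563.3 -50.8 191.5] F [-5.2 -4.1 -1. ] g 10.7 q [-0.45 -0.02  2.1   0.74  0.62 -1.18]
t 10.16 p [565.6 -50.3 207. ] F [-4.9 -3.9 -1.8] g 10.7 q [-0.42 -0.03  2.03  0.54  0.71 -0.97]
t 10.62 p [569.3 -49.5 222.4] F [-4.7 -3.3 -0.4] g 10.8 q [-0.38 -0.02  1.95  0.4   0.81 -0.81]
t 11.09 p [574.3 -48.4 237.3] F [-4.4 -2.8 -0.6] g 10.4 q [-0.35  0.01  1.86  0.28  0.92 -0.69]
t 11.56 p [580.5 -47.  251.6] F [-5.  -2.4 -0.3] g 10.9 q [-0.32  0.04  1.77  0.2   1.03 -0.6 ]
```

View pics/s6.png

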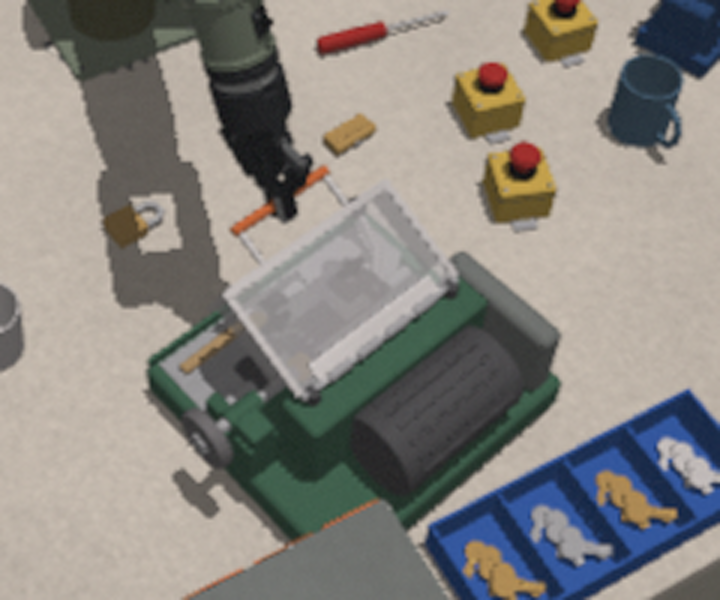

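The guard is halfway up with the bar still held in the jaws, and forces are around 6 N. I continue to 50°.

```bash
python3 - <<'E'
from h import *
B=np.array([567,-50,172.]);H=B+175*mx
for th in range(30,51,5):
    t=np.radians(th);R=Rt(45+th)
    P=H-175*np.cos(t)*mx+175*np.sin(t)*mz
    ctrl.move_l(P-6*R[:,2],R,vel=50)
    s=st()
    if np.linalg.norm(s["force"])>40 or s["grip_width"]<7:print("STOP");break
ctrl.hold(.5);s=st();g=s["eef_pos"]+6*s["eef_rot"][:,2];v=g-H
print("grasp pt",g,"angle",np.degrees(np.arctan2(v[2],-v@mx)),np.hypot(v[2],v@mx))
for k in(-64,0,64):
    X=H-112.5*mx+134*mz+k*my-2*my;print(k,proj("scene",X),proj("top",X))
p,_=optics.grab_frame("scene");cv2.imwrite("pics/s7.png",cv2.resize(p[130:330,220:460,::-1],None,fx=3,fy=3,interpolation=cv2.INTER_CUBIC))
p,_=optics.grab_frame("top");cv2.imwrite("pics/t7.png",p[:,:,::-1])
p,_=optics.grab_frame("wrist");cv2.imwrite("pics/w7.png",p[:,:,::-1])
E
```

```text
t 12.07 p [588.  -45.3 265.5] F [-5.  -2.3  1. ] g 11.1 q [-0.28  0.09  1.68  0.13  1.15 -0.54]
t 12.54 p [596.6 -43.4 278.6] F [-5.1 -1.5  1. ] g 10.5 q [-0.26  0.14  1.58  0.08  1.27 -0.48]
t 13.01 p [606.3 -41.2 290.7] F [-6.  -0.7  2.2] g 10.8 q [-0.23  0.2   1.48  0.04  1.38 -0.44]
t 13.47 p [616.9 -38.8 302. ] F [-4.8 -0.3  1.5] g 11.0 q [-0.2   0.27  1.37  0.    1.5  -0.41]
t 13.94 p [628.5 -36.2 312.2] F [-5.5  0.9  3. ] g 10.8 q [-0.18  0.34  1.26 -0.03  1.62 -0.39]
t 14.44 p [628.3 -36.3 312. ] F [-3.7  1.6  2.1] g 11.0 q [-0.18  0.34  1.26 -0.03  1.62 -0.39]
grasp pt [627.77016112 -36.44573304 306.05005543] angle 49.93525688166202 175.15610840392733
-64 [305.87121661 204.77430387] [365.18917051 137.70406062]
0 [322.48595921 193.67210043] [342.90468265 141.96305489]
64 [338.44621108 183.00723685] [320.58197489 146.22935373]
```

View pics/s7.png

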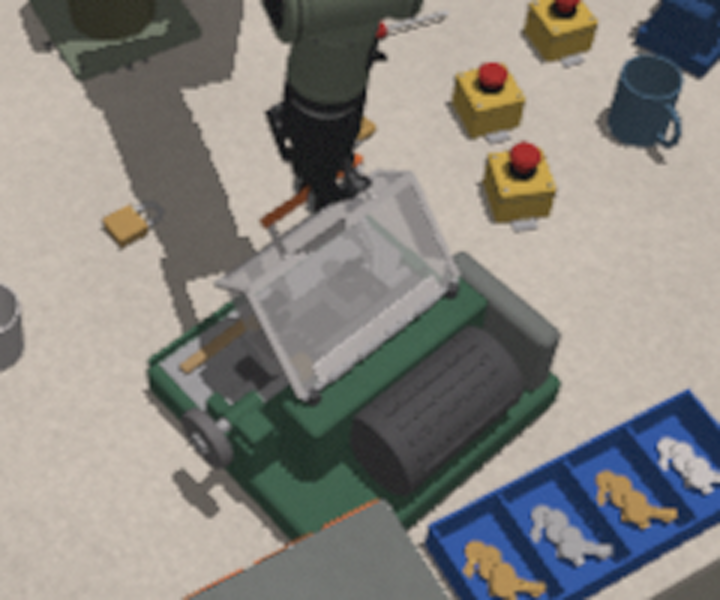

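View pics/t7.png

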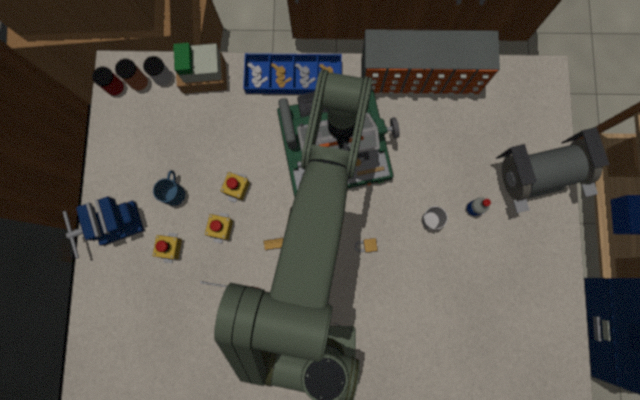

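View pics/w7.png

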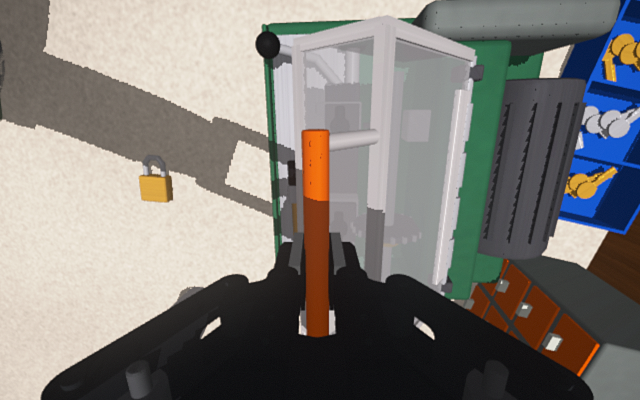

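The guard is held at 50°. The bar ends in the scene view are at (308,204) and (339,183), against (306,205) and (338,183) predicted for 50°. Relative to the gripper the bar has not moved, and the bystanders are in place. I hand in.

```bash
python3 - <<'E'
from h import *
ctrl.hold(.3);st();ctrl.finish_job()
E
```

```text
t 14.89 p [628.3 -36.4 312.1] F [-5.   1.9  2.6] g 10.6 q [-0.18  0.34  1.26 -0.03  1.62 -0.39]
the job is handed in; nothing more can be done
```

I pressed the stop button fully down first. Then I gripped the guard's orange bar and raised it slowly to 50°, and handed the job in at about 15 s with the gripper still holding it there. The system gave no verdict.

- **Stop button:** I pressed the box nearest the base. The fingertips reached 86.8 mm, about 8 mm of travel. Afterwards the head read 88 mm by depth, against 97 mm on the untouched box beside it. The press stopped on the 25 N force limit, but only about 6 N was read once it had settled.
- **Guard:** The arm's position gives 49.9° at a 175 mm radius. The bar's ends in the scene picture agree to within about 2 pixels. The bar did not slip in the jaws, and wrist-force readings at each step and in the final hold stayed below 8 N.
- **Bystanders:** I saw no change in the objects visible in the last pictures, but this was by eye and not measured. Most of the screwdriver was hidden behind the arm in the final overhead view, though nothing went near it.
- **Disagreement:** The two fixed cameras differed by about 5 mm on where the bar was. I used the average, and the wrist camera confirmed it to about 3 mm before I gripped.

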